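Fetch the red-capped jar from the sliding-lid display chest

ROBOT

A 6-joint arm with a two-finger parallel gripper is mounted at the origin on the work surface. World frame = base frame: x ahead of the robot, y to its left, z up, the work surface at z = 0. Lengths are in m, angles in rad, forces in N, time in s.
With the tool pointing down it reaches from about 0.25 to 0.775 m from the base axis. Payload 4 kg.
Tool frame: the origin (TCP) lies at the very end of the fingers, on their centre line; the grasp point (between the pads) lies 19 mm behind it (env.grasp_offset is the distance from the TCP to the grasp point, in m); z points along the fingers, y is the line along which they close (so a half turn about z gives the same grasp; the last joint's range is limited). The gripper opens to 85 mm and grips with 20 to 120 N. Pads are 22 mm wide; open, the fingers measure 114 mm over their backs; the gripper's body (76 mm by 85 mm) begins 54 mm behind the grasp point. The pads swing forward as they close: fully open they stand 13 mm farther back than shut.
Start: joints at [-1.241, 0.087, 1.371, -0, 1.684, -0.103], TCP at [0.231, -0.499, 0.208] pointing down, gripper open.
Joint ranges: [-3.1, 3.1], [-0.76, 2.03], [0.27, 2.55], [-1.08, 4.22], [0.17, 2.65], [-2.57, 2.57]. Speed limits (rad/s): [2.79, 2.79, 3.14, 3.14, 3.14, 3.14].

INTERFACE

Orientations are given as a unit quaternion [x, y, z, w].
In Python, from plant import env gives the robot as it stands.
- The arm moves only by the tool play_rows, never from a script. Its argument "steps" is a list of rows, each a list of 5 numbers: the opening, from 0 (shut) to 1 (fully open), then the shift along the tool's x, y, z in m, then the turn about the tool's z in rad. In form: [[gripper, dx, dy, dz, yaw], ...]. A call has exactly 10 rows; each row is the pose to reach, as a shift and turn from the pose commanded when the call began, along the tool's axes at that moment; what a row does not reach only later rows make up. A row lasts 1/10 s, in which the tool goes at most 50 mm and 8.59 degrees, less where a joint would pass 70% of its speed; a pose out of reach is approached as far as the arm can. A call with a gripper value outside its range is refused whole. The fingers move at their own pace and stop on an object; the grip force is fixed at half the most. Time passes only in rows, so rows that repeat a pose let the fingers close, or fill a call up. It gives the time, the measured TCP pose, the force, the opening and the grip force at its end, in the units of the state.
- env.get_obs(): the state, without advancing time (a new reading comes with each control period).
- env.capture(name): name is "scene" or "top" or "wrist"; returns a dict with "img" (480x640x3 uint8, red, green, blue), "z_map" (480x640 float32, m along the optical axis (not along the pixel's ray), 0 where there is no reading), "intrinsics" (3x3 intrinsics, pixels), "k1" (the pictures are not rectified: a ray, as slopes to the right and down, at radius r is drawn at 1 + k1 r^2 times it, then the intrinsics apply), "world_from_camera" (4x4, takes a point from camera to world coordinates); the wrist camera has in their place "T_tool_cam" (4x4, takes a point from camera to tool coordinates, whose origin is the TCP and whose axes are the flange's). Camera axes: x right, y up, looking along -z (the intrinsics and any distortion apply to the point x, -y, -z); pixel columns grow to the right and rows downward; lengths in m; the calibration is good to about 2 mm. A picture is of the moment at which its call begins: read the wrist's pose just before it.
- env.job_done(): hands the job in; it is judged then, once.
The state is a dict: "time": time; "joint_positions": joint angles; "joint_velocities": joint speeds; "joint_efforts": joint torques, N m; "position": TCP position; "ee_rot": TCP orientation; "wrist_force": force on the tool from outside, world axes, zero at the start; "ft_torque": the same for the moment, N m; "grip_width": finger opening in m; "finger_force": force on a finger pad.
Only numpy, scipy, OpenCV 4.12 (cv2) and the standard library are available. Lean on these libraries where they do the work, as an engineer would, in place of code of your own. Each camera call takes 0.05 s, during which the arm holds its last target. There are 200 camera calls.

TASK

A customer wants the jar with the red cap, which stands in the white display chest under one of the two clear sliding lids. Slide the lid that covers it well back past the other lid, leaving the other one shut, then lift the jar out and set it down gently, upright, on the round blue tray. Leave the lid open.

Things in the scene. Friction and masses are not known exactly. Their poses are not given: they have to be found in the camera images.
- left_pull (a point): grip point of the left lid's pull: upright black bar 60 mm long (point x), 14 thick (y), its top 12 mm above this point and 146 above the table; keep fingertips above 14 mm below this point. The clear lid (280 x 184 x 6 mm, pull 25 mm from its outer end) opens 190 mm along point -y, under the right lid; 0-15 mm ajar at start; 2 N moves it and it stays. Axes: chest's, y left.
- right_pull (a point): the same point on the right lid's like pull. This clear lid opens 190 mm along point +y, above the left lid; 0-15 mm ajar at start, 2 N moves it. Site x points away from the robot, y to its left, z up, turned with the chest. Lids lie 100 to 116 mm above the table; shut pulls are 490 mm apart on the chest's long middle line. Sliding a lid 150 mm or more makes room for a gripper.
- jar: amber jar, red cap, 52 mm diameter, 80 tall, 0.2 kg; origin: centre of underside. Stands 12 mm above the table in the left or right half of a white chest (200 x 550 mm, long walls 7 mm thick, 120 tall, end walls 97 tall, divider mid-way), within 17 mm of its long middle line, 158-192 mm from the divider (shut pulls: 245). A yellow-capped jar stands in the other half.
- tray: fixed round flat blue tray on the table between the robot and the chest, to the left or the right, 120 mm in diameter, 8 mm thick, no rim; origin at the centre of its underside, so its top is 8 mm above the origin

How it is judged:
By the outcome, as a careful person would: the job done as asked, in the order asked, and still so for the second after the job is handed in, with the robot touching nothing.
It also fails if it takes over 59 s, if anything falls off the work surface, if the arm or the gripper's body presses on something with over 40 N, if the wrist force passes 120 N, or if a joint passes its speed limit or range.

## Working session

There is one attempt and no reset: what is moved stays moved. The work goes in short steps, Python scripts to look and compute and a tool call to move; the robot and the scene stay as the last step left them, time stands still between calls to the robot, and variables do not carry over. Pictures are saved under pics/ and viewed, at most 10 in all, crops included, and the job is handed in when it is done.

Besides the shell and the picture viewer there is one more tool, called after "Request:" by a JSON object that holds its "fn" and its "kwargs". play_rows: Moves the arm, as the interface text tells. Its arguments: {"type":"object","properties":{"steps":{"type":"array"}},"required":["steps"]}

```bash
mkdir -p pics; ls; cat > h.py <<'E'
import numpy as np,cv2
from plant import env
def cap(n):
    o=env.get_obs(); c=env.capture(n)
    if n=='wrist':
        from scipy.spatial.transform import Rotation as R
        T=np.eye(4);T[:3,:3]=R.from_quat(o['ee_rot']).as_matrix();T[:3,3]=o['position']
        c['world_from_camera']=T@c['T_tool_cam']
    return c
def save(c,f): cv2.imwrite('pics/'+f,c['img'][:,:,::-1])
def ray(c,u,v):
    K=c['intrinsics'];k=float(c['k1'])
    x=np.array([(u-K[0,2])/K[0,0],(v-K[1,2])/K[1,1]]);s=x.copy()
    for _ in range(30): s=x/(1+k*(s@s))
    T=c['world_from_camera'];d=T[:3,:3]@np.array([s[0],-s[1],-1.]);return T[:3,3],d
def atz(c,u,v,z):
    o,d=ray(c,u,v);return o+d*(z-o[2])/d[2]
def dep(c,u,v):
    o,d=ray(c,u,v);return o+d*c['z_map'][int(round(v)),int(round(u))]
def tri(c1,p1,c2,p2):
    o1,d1=ray(c1,*p1);o2,d2=ray(c2,*p2)
    t=np.linalg.lstsq(np.c_[d1,-d2],o2-o1,rcond=None)[0]
    a,b=o1+d1*t[0],o2+d2*t[1];return (a+b)/2,np.linalg.norm(a-b)
E
python3 - <<'E'
from h import *
a=cap('top');b=cap('scene')
save(a,'top.png');save(b,'scene.png')
for c in (a,b): print(c['world_from_camera'].round(3),c['k1'],c['intrinsics'])
o=env.get_obs();print(o)
E
```

```text
pics
[[ 0.024  0.989 -0.147  0.399]
 [-1.     0.023 -0.015  0.004]
 [-0.011  0.148  0.989  0.829]
 [ 0.     0.     0.     1.   ]] -0.04630231208358052 [[444.70001358   0.         324.6683757 ]
 [  0.         444.70001358 239.64230721]
 [  0.           0.           1.        ]]
[[-0.762 -0.486  0.428  0.906]
 [ 0.648 -0.571  0.505  0.477]
 [-0.001  0.662  0.749  0.764]
 [ 0.     0.     0.     1.   ]] -0.1487854247870404 [[536.28622075   0.         315.32589667]
 [  0.         536.28622075 247.89670297]
 [  0.           0.           1.        ]]
{'time': 0.1, 'joint_positions': array([-1.24110260e+00,  8.79073959e-02,  1.37212446e+00,  1.97567204e-06,
        1.68357991e+00, -1.03131767e-01]), 'joint_velocities': array([-0.0007669 , -0.00147465, -0.0038729 , -0.0010254 , -0.00083466,
       -0.0007864 ]), 'joint_efforts': array([ 1.89251718e-03, -3.53014290e+01, -3.14218891e+01, -2.77468416e-04,
        7.93338666e-03,  2.46031146e-05]), 'position': array([ 0.23051084, -0.49882184,  0.20673101]), 'ee_rot': array([ 9.76673492e-01,  2.14727434e-01, -1.13143784e-04, -1.00319725e-03]), 'wrist_force': array([0.58755752, 0.89516515, 0.03906811]), 'ft_torque': array([-0.04863854,  0.01080733, -0.02927735]), 'finger_force': 0.0, 'grip_width': 0.08558950755976644}
```

View pics/top.png

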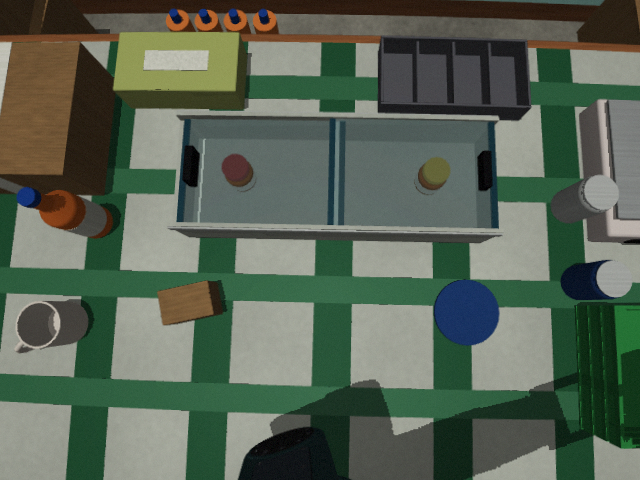

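View pics/scene.png

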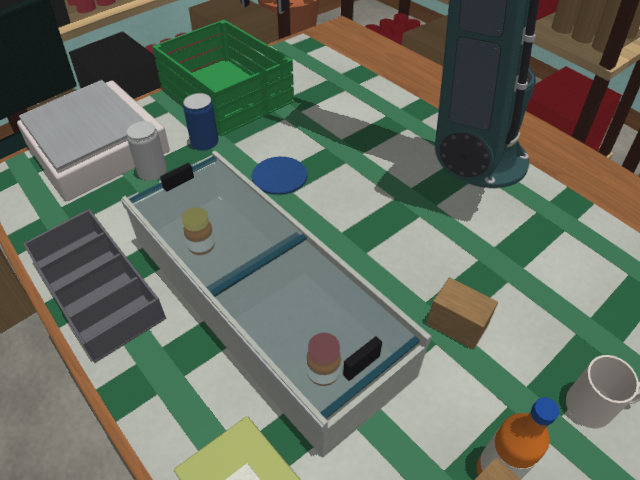

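The top view shows the red jar in the left half at about (237,168), the left pull at (191,166), the right pull at (485,170), and the tray at (466,312). The scene view has the red cap at (324,345), the left pull at (363,358) and the tray at (279,175).

```bash
python3 - <<'E'
from h import *
a=cap('top');b=cap('scene')
def seg(c,roi,f):
    x0,y0,x1,y1=roi;im=c['img'].astype(int);m=np.zeros(im.shape[:2],bool)
    m[y0:y1,x0:x1]=f(im)[y0:y1,x0:x1]
    n,l,s,ce=cv2.connectedComponentsWithStats(m.astype('uint8'));k=1+np.argmax(s[1:,4]);return l==k,ce[k],s[k]
dark=lambda i:i.max(2)<50
red=lambda i:(i[...,0]-i[...,1]>35)&(i[...,0]-i[...,2]>25)
blue=lambda i:(i[...,2]-i[...,0]>50)
P={'lp':((178,135,205,195),(335,330,390,385),dark),'rp':((472,140,500,200),(155,160,200,195),dark),'jar':((215,145,262,185),(300,325,345,362),red),'tray':((425,270,505,350),(245,150,312,198),blue)}
for n,(ra,rb,f) in P.items():
    ma,ca,sa=seg(a,ra,f);mb,cb,sb=seg(b,rb,f)
    print(n,ca.round(1),sa,cb.round(1),sb,*[x for x in tri(a,ca,b,cb)])
    for c,m in((a,ma),(b,mb)):
        vs,us=np.nonzero(m);p=np.array([dep(c,u,v) for u,v in zip(us,vs) if c['z_map'][v,u]>0])
        if len(p):
            t=np.percentile(p[:,2],95);q=p[p[:,2]>t-.006]
            r=cv2.minAreaRect((q[:,:2]*1000).astype('float32'))
            print('  dep',len(p),np.percentile(p[:,2],[5,50,95]).round(4),'top mean',q.mean(0).round(4),'rect',np.round(r[0],1),np.round(r[1],1),round(r[2],1))
# chest long-wall top corners
ims=[cv2.resize(a['img'][100:250,150:350],None,fx=3,fy=3),cv2.resize(b['img'][300:440,280:430],None,fx=3,fy=3)]
h=max(i.shape[0] for i in ims);ims=[cv2.copyMakeBorder(i,0,h-i.shape[0],0,0,0) for i in ims]
im=np.hstack(ims);im=cv2.resize(im,(800,int(im.shape[0]*800/im.shape[1])));print(im.shape)
cv2.imwrite('pics/crop.png',im[:,:,::-1])
E
```

```text
lp [190.3 165.8] [182 145  18  42 601] [361.8 358.1] [343 337  39  43 795] [0.62239668 0.23973187 0.12594785] 0.0004064380029695312
  dep 598 [0.1076 0.1418 0.146 ] top mean [0.6209 0.2384 0.1444] rect [621.4 239.1] [57.8 14.9] 1.4
  dep 789 [0.1124 0.142  0.147 ] top mean [0.6241 0.2414 0.1453] rect [623.3 240.9] [14.2 59.2] 89.7
rp [484.7 170.5] [477 150  16  41 560] [176.8 176.6] [161 163  33  28 515] [ 0.62339118 -0.24415955  0.13004244] 0.0007608205240799028
  dep 559 [0.1171 0.1436 0.1466] top mean [ 0.6214 -0.2424  0.1448] rect [ 622. -243.] [15.3 59.9] 89.6
  dep 513 [0.1201 0.137  0.1476] top mean [ 0.626  -0.2395  0.1456] rect [ 625.  -240.8] [15.6 58.7] 88.0
jar [232.2 159.1] [225 155  14  10  41] [323.3 346.8] [309 334  30  28 653] [0.6417774  0.17866167 0.09996724] 0.005185079714932495
  dep 41 [0.1031 0.1049 0.1075] top mean [0.6419 0.1756 0.105 ] rect [640.7 176. ] [13.8 22.7] 31.0
  dep 651 [0.1041 0.106  0.1077] top mean [0.6424 0.1833 0.106 ] rect [642.  183.1] [42.5 42.3] 59.1
tray [466.2 312. ] [ 435  280   64   65 3284] [279.1 174.5] [ 252  157   55   36 1587] [ 0.39390681 -0.24709673  0.00358465] 0.0007483866186327352
  dep 3270 [0.005  0.0073 0.0095] top mean [ 0.3938 -0.2458  0.0073] rect [ 394.1 -246.5] [116.2 117.2] 0.8
  dep 1580 [0.0056 0.008  0.0103] top mean [ 0.3968 -0.2436  0.008 ] rect [ 396.1 -245.4] [117.6 117.2] 50.9
(342, 800, 3)
```

View pics/crop.png

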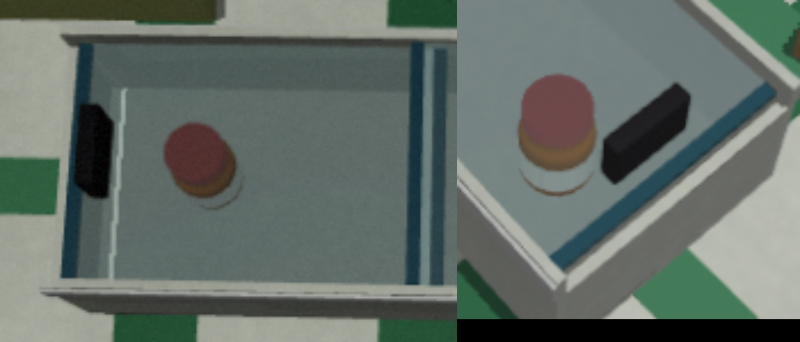

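The crop shows the left pull upright at about z 0.146, with the jar well to its right. The depth readings and the triangulated points agree: left pull at about (0.6225, 0.240), tray at about (0.395, -0.246), chest yaw close to 0. I'm moving now.

Request:
{"fn": "play_rows", "kwargs": {"steps": [[1,0.02,-0.015,0,0.08],[1,0.055,-0.041,0,0.16],[1,0.09,-0.067,0,0.24],[1,0.13,-0.097,0,0.32],[1,0.17,-0.127,0,0.4],[1,0.21,-0.157,0,0.433],[1,0.25,-0.187,0,0.433],[1,0.29,-0.217,0,0.433],[1,0.32,-0.24,0,0.433],[1,0.337,-0.252,0,0.433]]}}

```text
time: 1.2
position: [0.4317, -0.1263, 0.2078]
ee_rot: [1.0, 0.002, 0.0, -0.0]
wrist_force: [0.4, -0.7, -1.0]
grip_width: 0.0855
finger_force: 0.0
```

Request:
{"fn": "play_rows", "kwargs": {"steps": [[1,0.01,-0.019,0,0.004],[1,0.03,-0.058,0,0.004],[1,0.052,-0.1,0,0.004],[1,0.074,-0.143,0,0.004],[0.6,0.096,-0.185,0,0.004],[0.6,0.118,-0.227,0,0.004],[0.6,0.14,-0.27,0,0.004],[0.6,0.162,-0.311,0,0.004],[0.6,0.182,-0.35,0,0.004],[0.6,0.192,-0.369,0,0.004]]}}

```text
time: 2.2
position: [0.6234, 0.2433, 0.2062]
ee_rot: [1.0, -0.001, -0.001, -0.0]
wrist_force: [0.9, -0.3, 0.1]
grip_width: 0.0514
finger_force: 0.0
```

```bash
python3 - <<'E'
from h import *
c=cap('wrist');save(c,'w1.png');o=env.get_obs();print(o['position'],o['ee_rot'],o['grip_width'])
vs,us=np.nonzero(c['img'].max(2)<60)
p=np.array([np.r_[dep(c,u,v),u,v] for u,v in zip(us,vs) if c['z_map'][v,u]>0])
q=p[(abs(p[:,2]-.146)<.006)&(abs(p[:,0]-.62)<.06)&(abs(p[:,1]-.24)<.04)]
if len(q): print(len(q),q.mean(0),cv2.minAreaRect((q[:,:2]*1000).astype('float32')))
E
```

```text
[0.62398875 0.24520153 0.20564655] [ 9.99999177e-01  2.89352377e-04 -5.53847100e-04 -1.12031415e-03] 0.05141490840399775
1598 [6.24118270e-01 2.39566885e-01 1.46709022e-01 3.22756571e+02
 2.43246558e+02] ((622.2094116210938, 239.6374053955078), (60.22865295410156, 13.058938980102539), 0.5451429486274719)
```

View pics/w1.png

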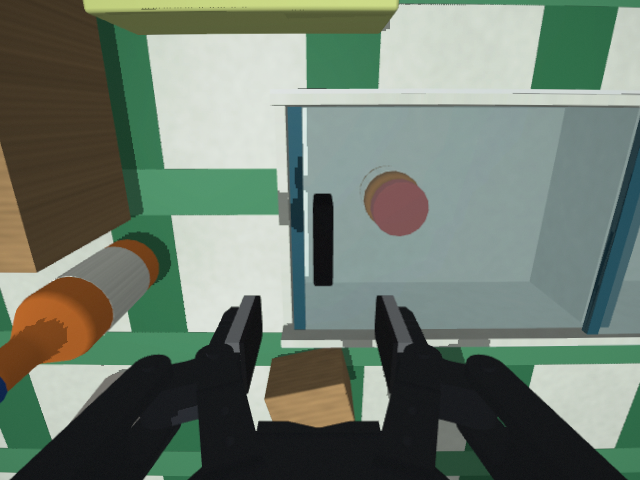

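The wrist view shows the pull at (322,243), about midway between the fingers, which measures (0.6225, 0.2397). I'm going down to a TCP height of about 0.123.

Request:
{"fn": "play_rows", "kwargs": {"steps": [[0.6,-0.001,0.005,0.005,0],[0.6,-0.001,0.005,0.015,0],[0.6,-0.001,0.005,0.027,0],[0.6,-0.001,0.005,0.04,0],[0.6,-0.001,0.005,0.052,0],[0.6,-0.001,0.005,0.064,0],[0.6,-0.001,0.005,0.074,0],[0.6,-0.001,0.005,0.08,0],[0.6,-0.001,0.005,0.082,0],[0.6,-0.001,0.005,0.082,0]]}}

```text
time: 3.25
position: [0.622, 0.2348, 0.1257]
ee_rot: [1.0, -0.002, -0.0, 0.0]
wrist_force: [0.7, 1.1, -0.1]
grip_width: 0.0514
finger_force: 0.0
```

Request:
{"fn": "play_rows", "kwargs": {"steps": [[0.6,0,-0.004,0.001,0],[0.6,0,-0.004,0.002,0],[0.6,0,-0.004,0.002,0],[0,0,-0.004,0.002,0],[0,0,-0.004,0.002,0],[0,0,-0.004,0.002,0],[0,0,-0.004,0.002,0],[0,0,-0.004,0.002,0],[0,0,-0.004,0.002,0],[0,0,-0.004,0.002,0]]}}

```text
time: 4.25
position: [0.622, 0.2388, 0.1238]
ee_rot: [1.0, -0.002, 0.0, 0.0]
wrist_force: [-0.3, 0.4, 0.1]
grip_width: 0.0002
finger_force: 0.0
```

```bash
python3 - <<'E'
from h import *
c=cap('wrist');b=cap('scene');o=env.get_obs();print(o['position'],o['ee_rot'],o['grip_width'])
im=np.hstack([cv2.resize(c['img'],(400,300)),cv2.resize(b['img'][270:450,250:490],(400,300))]);cv2.imwrite('pics/w2.png',im[:,:,::-1])
E
```

```text
[0.6219894  0.2387328  0.12377007] [ 9.99997748e-01 -2.12172040e-03 -2.25874413e-06  5.71216898e-05] -6.84109055792281e-05
```

View pics/w2.png

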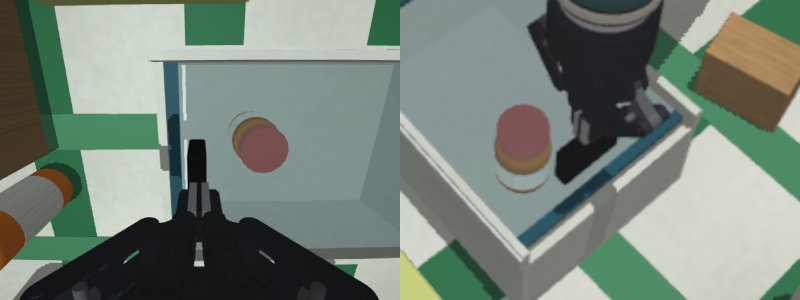

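The closed fingers are either short of the pull in x or above it. I'll check the true fingertip position from depth against the reported TCP.

```bash
python3 - <<'E'
from h import *
for n in('wrist','scene'):
    c=cap(n);p=[]
    R=(240,180,400,420) if n=='wrist' else (330,320,440,385)
    im=c['img']
    for v in range(R[1],R[3]):
        for u in range(R[0],R[2]):
            if im[v,u].max()<110 and c['z_map'][v,u]>0:
                q=dep(c,u,v)
                if .118<q[2]<.22: p.append(q)
    p=np.array(p);print(n,len(p))
    for z in np.arange(.12,.22,.01):
        s=p[(p[:,2]>=z)&(p[:,2]<z+.01)]
        if len(s)>3: print(round(z,2),len(s),'x',np.percentile(s[:,0],[2,50,98]).round(3),'y',np.percentile(s[:,1],[2,50,98]).round(3))
    T=np.linalg.inv(c['world_from_camera']);k=c['k1'];K=c['intrinsics']
    for P in([.622,.2388,.1238],[.622,.2388,.16],[.6225,.24,.146],[.5925,.24,.146],[.6525,.24,.146]):
        q=T@np.r_[P,1];s=np.array([q[0],-q[1]])/-q[2];s=s*(1+k*s@s);print(P,(K[0,0]*s+K[:2,2]).round())
E
```

```text
wrist 13923
0.12 183 x [0.529 0.652 0.652] y [0.233 0.24  0.246]
0.13 208 x [0.651 0.652 0.652] y [0.233 0.24  0.246]
0.14 1522 x [0.63  0.642 0.652] y [0.233 0.24  0.246]
0.15 432 x [0.628 0.633 0.633] y [0.226 0.238 0.25 ]
0.16 844 x [0.628 0.63  0.634] y [0.225 0.238 0.251]
0.17 1018 x [0.628 0.632 0.634] y [0.225 0.238 0.251]
0.18 1181 x [0.612 0.632 0.634] y [0.225 0.238 0.251]
0.19 2998 x [0.614 0.634 0.636] y [0.214 0.236 0.262]
0.2 3484 x [0.615 0.633 0.635] y [0.214 0.235 0.262]
0.21 1989 x [0.629 0.639 0.64 ] y [0.223 0.242 0.254]
[0.622, 0.2388, 0.1238] [317. 284.]
[0.622, 0.2388, 0.16] [317. 323.]
[0.6225, 0.24, 0.146] [314. 305.]
[0.5925, 0.24, 0.146] [315. 358.]
[0.6525, 0.24, 0.146] [314. 245.]
scene 1196
0.12 108 x [0.599 0.633 0.652] y [0.236 0.246 0.248]
0.13 101 x [0.608 0.638 0.652] y [0.235 0.246 0.248]
0.14 194 x [0.616 0.641 0.652] y [0.235 0.242 0.247]
0.15 51 x [0.622 0.633 0.634] y [0.227 0.243 0.252]
0.16 77 x [0.623 0.631 0.634] y [0.226 0.245 0.253]
0.17 66 x [0.627 0.632 0.634] y [0.226 0.245 0.252]
0.18 46 x [0.629 0.633 0.635] y [0.232 0.238 0.253]
0.19 139 x [0.62  0.634 0.637] y [0.213 0.246 0.269]
0.2 226 x [0.614 0.63  0.636] y [0.216 0.26  0.277]
0.21 165 x [0.625 0.635 0.64 ] y [0.225 0.255 0.283]
[0.622, 0.2388, 0.1238] [362. 358.]
[0.622, 0.2388, 0.16] [363. 344.]
[0.6225, 0.24, 0.146] [363. 351.]
[0.5925, 0.24, 0.146] [379. 338.]
[0.6525, 0.24, 0.146] [346. 364.]
```

Request:
{"fn": "play_rows", "kwargs": {"steps": [[0.6,0,0,-0.01,0],[0.6,0,0,-0.02,0],[0.6,0,0,-0.03,0],[0.6,0,0,-0.03,0],[0.6,0,0,-0.03,0],[0.6,0,0,-0.03,0],[0.6,0,0,-0.03,0],[0.6,0,0,-0.03,0],[0.6,0,0,-0.03,0],[0.6,0,0,-0.03,0]]}}

```text
time: 5.45
position: [0.6219, 0.2387, 0.1536]
ee_rot: [1.0, -0.002, -0.0, 0.0]
wrist_force: [-0.4, 0.2, -0.1]
grip_width: 0.0512
finger_force: 0.0
```

```bash
python3 - <<'E'
from h import *
c=cap('scene');o=env.get_obs();print(o['position'],o['grip_width'])
p=np.array([dep(c,u,v) for v in range(300,390) for u in range(320,440) if c['img'][v,u].max()<110 and c['z_map'][v,u]>0])
p=p[(p[:,2]>.13)&(p[:,2]<.25)&(abs(p[:,0]-.623)<.03)]
for y in np.arange(.2,.3,.005):
    s=p[(p[:,1]>=y)&(p[:,1]<y+.005)]
    if len(s)>2: print(round(y,3),len(s),np.sort(s[:,2])[:4].round(3),s[:,0].mean().round(3))
cv2.imwrite('pics/w3.png',cv2.resize(c['img'][270:420,280:480],(800,600))[:,:,::-1])
E
```

```text
[0.62194828 0.23872733 0.15364163] 0.05138397754578942
0.2 23 [0.188 0.191 0.192 0.194] 0.632
0.205 61 [0.185 0.188 0.188 0.189] 0.633
0.21 281 [0.18  0.18  0.181 0.181] 0.624
0.215 16 [0.236 0.24  0.24  0.242] 0.636
0.22 3 [0.248 0.249 0.25 ] 0.637
0.23 24 [0.142 0.144 0.144 0.144] 0.624
0.235 146 [0.13  0.132 0.133 0.133] 0.629
0.24 128 [0.13  0.132 0.132 0.132] 0.633
0.245 155 [0.13  0.13  0.131 0.131] 0.632
0.255 9 [0.243 0.244 0.246 0.247] 0.635
0.26 47 [0.184 0.185 0.19  0.196] 0.631
0.265 163 [0.184 0.185 0.187 0.188] 0.629
0.27 222 [0.179 0.182 0.183 0.184] 0.627
0.275 136 [0.19  0.19  0.191 0.192] 0.628
0.28 16 [0.227 0.228 0.23  0.232] 0.629
0.285 34 [0.227 0.23  0.23  0.23 ] 0.636
0.29 41 [0.229 0.229 0.229 0.23 ] 0.635
0.295 50 [0.229 0.23  0.231 0.232] 0.627
```

View pics/w3.png

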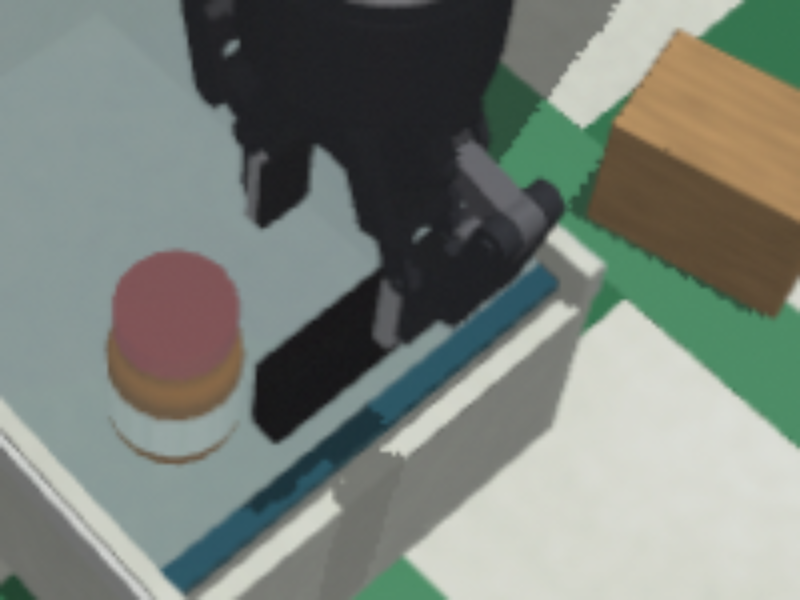

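The fingertips actually end about 26 mm above the reported TCP (at z 0.180 for TCP 0.1536). I'll go with this measured offset: TCP 0.103 puts the tips at about 0.127.

Request:
{"fn": "play_rows", "kwargs": {"steps": [[0.6,0,-0.001,0.015,0],[0.6,0,-0.001,0.03,0],[0.6,0,-0.001,0.042,0],[0.6,0,-0.001,0.05,0],[0.6,0,-0.001,0.05,0],[0,0,-0.001,0.05,0],[0,0,-0.001,0.05,0],[0,0,-0.001,0.05,0],[0,0,-0.001,0.05,0],[0,0,-0.001,0.05,0]]}}

```text
time: 6.5
position: [0.6226, 0.24, 0.1051]
ee_rot: [1.0, -0.002, 0.001, -0.0]
wrist_force: [-0.1, -0.1, 2.5]
grip_width: 0.0124
finger_force: 60.7
```

```bash
python3 - <<'E'
from h import *
print(env.grasp_offset,env.get_obs()['grip_width'],env.get_obs()['wrist_force'])
E
```

```text
0.0187 0.012355457457961315 [-0.14323411 -0.14255735  2.49503078]
```

Gripped. Now I'll slide it.

Request:
{"fn": "play_rows", "kwargs": {"steps": [[0,0,0.005,0,0],[0,0,0.015,0,0],[0,0,0.03,0,0],[0,0,0.045,0,0],[0,0,0.06,0,0],[0,0,0.075,0,0],[0,0,0.088,0,0],[0,0,0.096,0,0],[0,0,0.1,0,0],[0,0,0.1,0,0]]}}

```text
time: 7.5
position: [0.6229, 0.1374, 0.1051]
ee_rot: [1.0, -0.003, 0.002, 0.001]
wrist_force: [2.2, -0.7, 6.0]
grip_width: 0.0127
finger_force: 61.2
```

Request:
{"fn": "play_rows", "kwargs": {"steps": [[0,0,0.005,0,0],[0,0,0.015,0,0],[0,0,0.027,0,0],[0,0,0.04,0,0],[0,0,0.052,0,0],[0,0,0.063,0,0],[0,0,0.071,0,0],[0,0,0.075,0,0],[0,0,0.075,0,0],[0,0,0.075,0,0]]}}

```text
time: 8.5
position: [0.6232, 0.0623, 0.1051]
ee_rot: [1.0, -0.003, 0.003, 0.001]
wrist_force: [5.3, -1.1, 6.0]
grip_width: 0.0124
finger_force: 61.1
```

Request:
{"fn": "play_rows", "kwargs": {"steps": [[0.6,0,0,0,0],[0.6,0,0,0,0],[0.6,0,0,0,0],[0.6,0,0,0,0],[0.6,0,0,-0.015,0],[0.6,0,0,-0.035,0],[1,0,0,-0.06,0],[1,0,0,-0.085,0],[1,0,0,-0.1,0],[1,0,0,-0.105,0]]}}

```text
time: 9.5
position: [0.6223, 0.0649, 0.2122]
ee_rot: [1.0, -0.002, 0.003, 0.0]
wrist_force: [-0.1, 0.6, 1.0]
grip_width: 0.0854
finger_force: 0.0
```

Request:
{"fn": "play_rows", "kwargs": {"steps": [[1,0.002,-0.01,0,0],[1,0.005,-0.03,0,0],[1,0.01,-0.055,0,0],[1,0.015,-0.08,0,0],[1,0.017,-0.1,0,0],[1,0.018,-0.113,0,0],[1,0.018,-0.117,0,0],[1,0.018,-0.117,0,0],[1,0.018,-0.117,0,0],[1,0.018,-0.117,0,0]]}}

```text
time: 10.5
position: [0.6398, 0.1807, 0.209]
ee_rot: [1.0, -0.003, 0.0, 0.0]
wrist_force: [0.1, -0.4, -0.6]
grip_width: 0.0856
finger_force: 0.0
```

```bash
cat > jar.py <<'E'
from h import *
from scipy.optimize import least_squares
o=env.get_obs();print(o['position'],o['ee_rot'],o['grip_width'])
for n in('wrist','top','scene'):
    c=cap(n); im=c['img'].astype(int)
    if n=='wrist': save(c,'w4.png')
    m=(im[...,0]-im[...,1]>40)&(im[...,0]-im[...,2]>40)&(c['z_map']>0)
    vs,us=np.nonzero(m);p=np.array([dep(c,u,v) for u,v in zip(us,vs)])
    p=p[(p[:,2]>.05)&(p[:,2]<.15)&(abs(p[:,0]-.62)<.09)&(p[:,1]>.1)&(p[:,1]<.24)]
    if len(p)<20: print(n,len(p));continue
    zt=np.percentile(p[:,2],95);q=p[abs(p[:,2]-zt)<.006]
    print(n,len(p),'ztop',np.median(q[:,2]).round(4),'mean',q.mean(0).round(4),'circ',[np.round(x,1) for x in cv2.minEnclosingCircle((q[:,:2]*1000).astype('float32'))],
     'ext x',(q[:,0].min()).round(4),q[:,0].max().round(4),'y',q[:,1].min().round(4),q[:,1].max().round(4))
    if n=='top':
        d=im.max(2)<50;vs,us=np.nonzero(d&(c['z_map']>0));p=np.array([dep(c,u,v) for u,v in zip(us,vs)]);
        for lo,hi in((0,.1),(-.27,-.2)):
            s=p[(abs(p[:,0]-.623)<.04)&(p[:,1]>lo)&(p[:,1]<hi)&(abs(p[:,2]-.145)<.006)]
            if len(s):print('pull',s.mean(0).round(3),len(s))
E
python3 jar.py
```

```text
[0.63983407 0.18066537 0.20901979] [ 9.99996196e-01 -2.74447932e-03  1.57661501e-04  2.25705131e-04] 0.08564374063268763
wrist 2400 ztop 0.0929 mean [0.6356 0.175  0.0928] circ [array([634.6, 174.8]), np.float64(23.2)] ext x 0.6118 0.6574 y 0.153 0.1972
top 590 ztop 0.091 mean [0.6337 0.1743 0.091 ] circ [array([633.9, 174.8]), np.float64(22.7)] ext x 0.6117 0.6564 y 0.1524 0.1965
pull [0.621 0.061 0.145] 297
pull [ 0.621 -0.242  0.145] 348
scene 967 ztop 0.0919 mean [0.6364 0.177  0.0918] circ [array([635.3, 176.2]), np.float64(23.8)] ext x 0.6125 0.6584 y 0.1525 0.1998
```

View pics/w4.png

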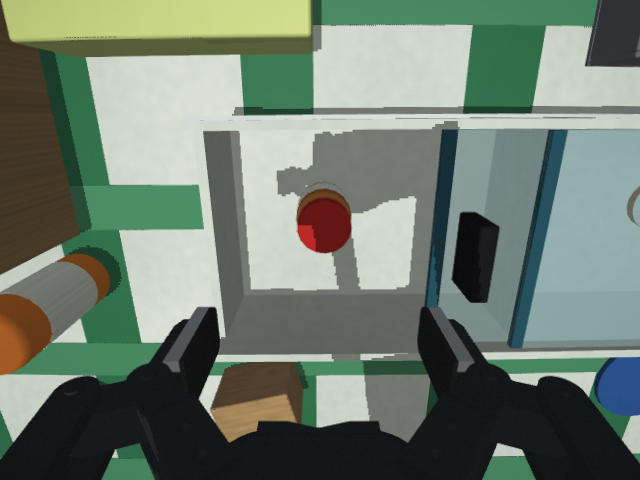

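The jar stands clear of the lid at (0.635, 0.175), with its top at z 0.092. The other pull has not moved. I'm descending to TCP z of about 0.02, which puts the real tips at about 0.046.

Request:
{"fn": "play_rows", "kwargs": {"steps": [[1,-0.005,0.005,0,0],[1,-0.005,0.005,0.01,0],[1,-0.005,0.005,0.03,0],[1,-0.005,0.005,0.055,0],[1,-0.005,0.005,0.08,0],[1,-0.005,0.005,0.1,0],[1,-0.005,0.005,0.11,0],[1,-0.005,0.005,0.115,0],[1,-0.005,0.005,0.115,0],[1,-0.005,0.005,0.115,0]]}}

```text
time: 11.65
position: [0.6355, 0.1768, 0.0952]
ee_rot: [1.0, -0.002, 0.001, -0.0]
wrist_force: [0.8, -0.3, -1.0]
grip_width: 0.085
finger_force: 0.0
```

Request:
{"fn": "play_rows", "kwargs": {"steps": [[1,0,0.002,0.01,0],[1,0,0.002,0.025,0],[1,0,0.002,0.04,0],[1,0,0.002,0.055,0],[1,0,0.002,0.067,0],[1,0,0.002,0.074,0],[1,0,0.002,0.076,0],[1,0,0.002,0.076,0],[1,0,0.002,0.076,0],[1,0,0.002,0.076,0]]}}

```text
time: 12.65
position: [0.6354, 0.1748, 0.0189]
ee_rot: [1.0, -0.002, 0.001, -0.0]
wrist_force: [0.2, 0.8, -0.2]
grip_width: 0.0852
finger_force: 0.0
```

```bash
python3 - <<'E'
from h import *
o=env.get_obs();print(o['position'],o['wrist_force'])
c=cap('wrist');b=cap('scene')
im=np.hstack([cv2.resize(c['img'],(400,300)),cv2.resize(b['img'][250:430,230:470],(400,300))]);cv2.imwrite('pics/w5.png',im[:,:,::-1])
E
```

```text
[0.63543307 0.17483626 0.01890382] [ 0.19852709  0.84854941 -0.23225066]
```

View pics/w5.png

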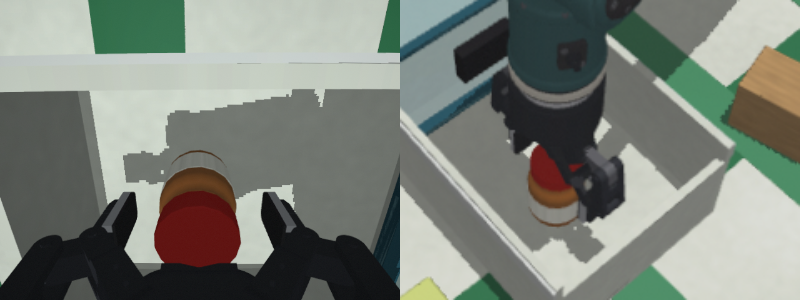

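The jar at (198,225) is centred between the pads, which sit at mid-body. Closing.

Request:
{"fn": "play_rows", "kwargs": {"steps": [[0,0,0,0,0],[0,0,0,0,0],[0,0,0,0,0],[0,0,0,0,0],[0,0,0,0,0],[0,0,0,0,0],[0,0,0,0,0],[0,0,0,0,0],[0,0,-0.005,0,0],[0,0,-0.005,0,0]]}}

```text
time: 13.75
position: [0.6351, 0.1794, 0.0184]
ee_rot: [1.0, -0.002, 0.0, 0.001]
wrist_force: [0.4, -2.0, 5.1]
grip_width: 0.0498
finger_force: 63.1
```

Request:
{"fn": "play_rows", "kwargs": {"steps": [[0,0,0,-0.005,0],[0,0,0,-0.015,0],[0,0,0,-0.03,0],[0,0,0,-0.05,0],[0,0,0,-0.075,0],[0,0,0,-0.1,0],[0,0,0,-0.125,0],[0,0,0,-0.15,0],[0,0,0,-0.165,0],[0,0,0,-0.17,0]]}}

```text
time: 14.75
position: [0.6357, 0.18, 0.1911]
ee_rot: [1.0, -0.002, 0.002, -0.0]
wrist_force: [-0.0, 0.0, -1.9]
grip_width: 0.0497
finger_force: 62.5
```

Request:
{"fn": "play_rows", "kwargs": {"steps": [[0,-0.005,0.009,0,0],[0,-0.016,0.028,0,0],[0,-0.03,0.053,0,0],[0,-0.046,0.08,0,0],[0,-0.062,0.11,0,0],[0,-0.078,0.138,0,0],[0,-0.094,0.166,0,0],[0,-0.108,0.19,0,0],[0,-0.117,0.207,0,0],[0,-0.12,0.212,0,0]]}}

```text
time: 15.75
position: [0.5116, -0.0335, 0.186]
ee_rot: [1.0, -0.004, -0.002, 0.0]
wrist_force: [0.0, 0.0, -2.0]
grip_width: 0.0492
finger_force: 62.5
```

Request:
{"fn": "play_rows", "kwargs": {"steps": [[0,-0.005,0.009,0,0],[0,-0.016,0.028,0,0],[0,-0.03,0.053,0,0],[0,-0.046,0.08,0,0],[0,-0.062,0.11,0,0],[0,-0.078,0.138,0,0],[0,-0.094,0.166,0,0],[0,-0.108,0.19,0,0],[0,-0.117,0.207,0,0],[0,-0.12,0.212,0,0]]}}

```text
time: 16.75
position: [0.3922, -0.2443, 0.1872]
ee_rot: [1.0, -0.003, -0.0, -0.0]
wrist_force: [0.6, 0.4, -2.5]
grip_width: 0.0497
finger_force: 62.6
```

```bash
python3 - <<'E'
from h import *
o=env.get_obs();print(o['position'],o['ee_rot'],o['wrist_force'],o['grip_width'])
for n in('top','scene'):
    c=cap(n);im=c['img'].astype(int)
    m=(im[...,0]-im[...,1]>40)&(im[...,0]-im[...,2]>25)&(c['z_map']>0)
    vs,us=np.nonzero(m);p=np.array([dep(c,u,v) for u,v in zip(us,vs)])
    p=p[(abs(p[:,0]-.4)<.06)&(abs(p[:,1]+.245)<.06)&(p[:,2]>.12)]
    if len(p):print(n,len(p),'z',np.percentile(p[:,2],[1,50,99]).round(3),'x',np.percentile(p[:,0],[1,50,99]).round(3),'y',np.percentile(p[:,1],[1,50,99]).round(3))
    if n=='scene':save(c,'s6.png')
E
```

```text
[ 0.39215399 -0.24426014  0.18717776] [ 9.99995419e-01 -2.97976799e-03 -4.99406396e-04 -1.84887216e-04] [ 0.58103684  0.42479102 -2.51010091] 0.04973802879166761
top 35 z [0.257 0.26  0.262] x [0.369 0.373 0.413] y [-0.245 -0.239 -0.233]
scene 243 z [0.243 0.26  0.283] x [0.379 0.407 0.416] y [-0.265 -0.239 -0.216]
```

View pics/s6.png

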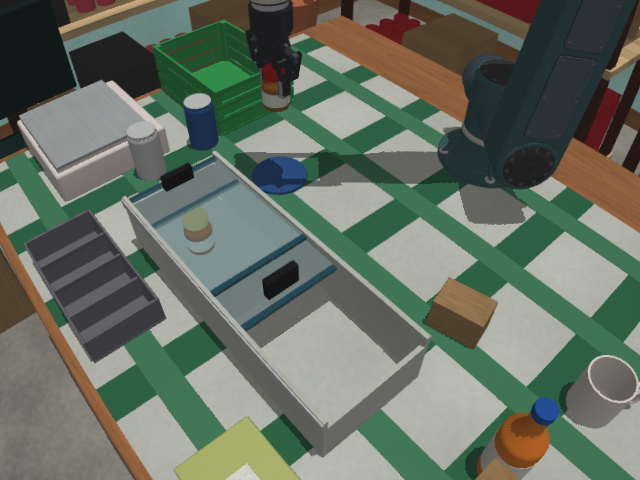

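The jar (272,90) hangs upright over the tray. Its underside is 6 to 7 mm below the TCP, so contact should come at TCP 0.0145.

Request:
{"fn": "play_rows", "kwargs": {"steps": [[0,0.003,0.002,0.005,0],[0,0.003,0.002,0.02,0],[0,0.003,0.002,0.04,0],[0,0.003,0.002,0.065,0],[0,0.003,0.002,0.09,0],[0,0.003,0.002,0.115,0],[0,0.003,0.002,0.135,0],[0,0.003,0.002,0.147,0],[0,0.003,0.002,0.153,0],[0,0.003,0.002,0.155,0]]}}

```text
time: 17.85
position: [0.3963, -0.2449, 0.0325]
ee_rot: [1.0, -0.002, -0.0, -0.0]
wrist_force: [-0.8, -0.8, -2.4]
grip_width: 0.0494
finger_force: 62.6
```

Request:
{"fn": "play_rows", "kwargs": {"steps": [[0,0,0,0.002,0],[0,0,0,0.004,0],[0,0,0,0.006,0],[0,0,0,0.008,0],[0,0,0,0.01,0],[0,0,0,0.011,0],[0,0,0,0.012,0],[0,0,0,0.013,0],[0,0,0,0.013,0],[0,0,0,0.013,0]]}}

```text
time: 18.85
position: [0.396, -0.2453, 0.0198]
ee_rot: [1.0, -0.002, 0.0, 0.0]
wrist_force: [0.1, -0.2, -1.7]
grip_width: 0.0498
finger_force: 62.6
```

Request:
{"fn": "play_rows", "kwargs": {"steps": [[0,0,0,0.0005,0],[0,0,0,0.001,0],[0,0,0,0.0015,0],[0,0,0,0.002,0],[0,0,0,0.0025,0],[0,0,0,0.003,0],[0,0,0,0.0035,0],[0,0,0,0.004,0],[0,0,0,0.0045,0],[0,0,0,0.0045,0]]}}

```text
time: 19.85
position: [0.3959, -0.2452, 0.0152]
ee_rot: [1.0, -0.002, -0.0, -0.0]
wrist_force: [-0.4, -0.7, -1.8]
grip_width: 0.0496
finger_force: 62.6
```

Not touching yet, so I'll creep on.

Request:
{"fn": "play_rows", "kwargs": {"steps": [[0,0,0,0.0003,0],[0,0,0,0.0005,0],[0,0,0,0.0008,0],[0,0,0,0.001,0],[0,0,0,0.001,0],[0,0,0,0.001,0],[0,0,0,0.001,0],[0,0,0,0.001,0],[0,0,0,0.001,0],[0,0,0,0.001,0]]}}

```text
time: 20.85
position: [0.396, -0.2453, 0.0144]
ee_rot: [1.0, -0.002, 0.0, 0.0]
wrist_force: [0.4, 1.1, -0.9]
grip_width: 0.0498
finger_force: 62.7
```

Request:
{"fn": "play_rows", "kwargs": {"steps": [[0,0,0,0.0003,0],[0,0,0,0.0005,0],[0,0,0,0.0008,0],[0,0,0,0.001,0],[0,0,0,0.001,0],[0,0,0,0.001,0],[0,0,0,0.001,0],[0,0,0,0.001,0],[0,0,0,0.001,0],[0,0,0,0.001,0]]}}

```text
time: 21.85
position: [0.396, -0.2453, 0.0143]
ee_rot: [1.0, -0.002, 0.0, 0.0]
wrist_force: [-2.8, 1.7, 6.2]
grip_width: 0.0498
finger_force: 63.5
```

Contact: +6 N and the z reading has stalled. I'll open slowly, then retreat straight up.

Request:
{"fn": "play_rows", "kwargs": {"steps": [[0.7,0,0,-0.0005,0],[0.8,0,0,-0.0005,0],[0.9,0,0,-0.0005,0],[1,0,0,-0.0005,0],[1,0,0,-0.0005,0],[1,0,0,-0.0005,0],[1,0,0,-0.0005,0],[1,0,0,-0.0005,0],[1,0,0,-0.0005,0],[1,0,0,-0.0005,0]]}}

```text
time: 22.85
position: [0.396, -0.2453, 0.0138]
ee_rot: [1.0, -0.002, 0.0, 0.0]
wrist_force: [-0.3, 0.2, -0.0]
grip_width: 0.0854
finger_force: 0.0
```

Request:
{"fn": "play_rows", "kwargs": {"steps": [[1,0,0,-0.005,0],[1,0,0,-0.015,0],[1,0,0,-0.03,0],[1,0,0,-0.05,0],[1,0,0,-0.075,0],[1,0,0,-0.1,0],[1,0,0,-0.13,0],[1,0,0,-0.155,0],[1,0,0,-0.17,0],[1,0,0,-0.175,0]]}}

```text
time: 23.85
position: [0.397, -0.2461, 0.1923]
ee_rot: [1.0, -0.002, 0.002, 0.002]
wrist_force: [0.7, 0.5, -0.1]
grip_width: 0.0856
finger_force: 0.0
```

```bash
python3 - <<'E'
from h import *
a=cap('scene');b=cap('wrist')
im=np.hstack([cv2.resize(a['img'],(400,300)),cv2.resize(b['img'],(400,300))]);cv2.imwrite('pics/s7.png',im[:,:,::-1])
im=b['img'].astype(int);m=(im[...,0]-im[...,1]>40)&(im[...,0]-im[...,2]>40)&(b['z_map']>0)
p=np.array([dep(b,u,v) for v,u in zip(*np.nonzero(m))]);p=p[(abs(p[:,0]-.395)<.05)&(abs(p[:,1]+.245)<.05)&(p[:,2]>.075)];print(len(p),p.mean(0),np.percentile(p[:,2],[5,50,95]))
E
```

```text
2581 [ 0.39767399 -0.24616317  0.08842269] [0.08518054 0.08884316 0.08995527]
```

View pics/s7.png

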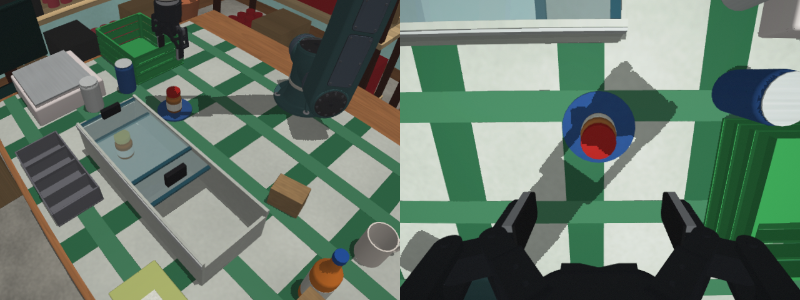

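The jar stands upright at the tray's centre, at (598,135) in the wrist half, with its cap top at z 0.088. The left lid is open, the right lid is shut, and the gripper is clear.

```bash
python3 -c "
from plant import env
print(env.job_done())"
```

```text
the job is handed in; nothing more can be done
None
```

The job is handed in (no verdict came back): the left lid is slid back about 178 mm and left open, the right lid is still shut, and the red-capped jar stands upright at the centre of the blue tray with the gripper clear, after about 24 s.

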